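# Close the full staining tray and start its incubation

## Task

Three staining trays stand open on the bench, each with a slide carrier inside, but only one carrier is full, with three slides. Close the lid of that tray fully, then start the incubation by pressing the timer's button right down. Leave the lids of the other two trays open and everything else where it is.

Things in the scene. Friction and masses are not known exactly. Their poses are not given: they have to be found in the camera images.
- tray_a: One of three identical black staining trays, fixed to the bench: an open box 130 (x) by 140 (y) by 40 mm high, walls and floor 4 mm. Origin: centre of the underside. Its x axis points from the hinge (on the wall at x = -65 mm, the robot's side) to the front wall at x = +65 mm, away from the robot; z up. Each holds one slide carrier; which carrier differs from start to start.
- lid_a (a joint): Hinge of the lid of tray_a, rad: 0 = fully closed, grows as it opens, 1.57 = upright, stop at 1.9 (leaning back towards the robot); starts between 1.45 and 1.8. Stiff friction hinge: it stays where it is left and takes about 1.5 N at the free edge to move. The hinge line runs along the tray's y axis at x = -65 mm, z = 41 mm of the tray.
- lid_a_edge (a point): Point mid-width at the free edge of the lid of tray_a, on its outer face (the top when closed, the robot's side when open), 130 mm from the hinge. x runs from hinge to free edge, z out of the outer face. The lid is a flat black plate 132 by 142 by 6 mm (closed: top at z = 47 mm) with a 40 mm wide thumb tab standing 10 mm out of the free edge.
- tray_b: One of three identical black staining trays, fixed to the bench: an open box 130 (x) by 140 (y) by 40 mm high, walls and floor 4 mm. Origin: centre of the underside. Its x axis points from the hinge (on the wall at x = -65 mm, the robot's side) to the front wall at x = +65 mm, away from the robot; z up. Each holds one slide carrier; which carrier differs from start to start.
- lid_b (a joint): Hinge of the lid of tray_b, rad: 0 = fully closed, grows as it opens, 1.57 = upright, stop at 1.9 (leaning back towards the robot); starts between 1.45 and 1.8. Stiff friction hinge: it stays where it is left and takes about 1.5 N at the free edge to move. The hinge line runs along the tray's y axis at x = -65 mm, z = 41 mm of the tray.
- lid_b_edge (a point): Point mid-width at the free edge of the lid of tray_b, on its outer face (the top when closed, the robot's side when open), 130 mm from the hinge. x runs from hinge to free edge, z out of the outer face. The lid is a flat black plate 132 by 142 by 6 mm (closed: top at z = 47 mm) with a 40 mm wide thumb tab standing 10 mm out of the free edge.
- tray_c: One of three identical black staining trays, fixed to the bench: an open box 130 (x) by 140 (y) by 40 mm high, walls and floor 4 mm. Origin: centre of the underside. Its x axis points from the hinge (on the wall at x = -65 mm, the robot's side) to the front wall at x = +65 mm, away from the robot; z up. Each holds one slide carrier; which carrier differs from start to start.
- lid_c (a joint): Hinge of the lid of tray_c, rad: 0 = fully closed, grows as it opens, 1.57 = upright, stop at 1.9 (leaning back towards the robot); starts between 1.45 and 1.8. Stiff friction hinge: it stays where it is left and takes about 1.5 N at the free edge to move. The hinge line runs along the tray's y axis at x = -65 mm, z = 41 mm of the tray.
- lid_c_edge (a point): Point mid-width at the free edge of the lid of tray_c, on its outer face (the top when closed, the robot's side when open), 130 mm from the hinge. x runs from hinge to free edge, z out of the outer face. The lid is a flat black plate 132 by 142 by 6 mm (closed: top at z = 47 mm) with a 40 mm wide thumb tab standing 10 mm out of the free edge.
- rack_full: A dark steel slide carrier, a flat plate 82 by 92 by 6 mm with low ribs that mark three side-by-side places, lying loose on the floor of one of the trays; the full one: all three places hold a chamber slide. Origin: centre of the underside, 4 mm above the bench. A chamber slide is a glass slide 76 by 26 mm with a white block of eight wells on it; the top lies 17 mm above the carrier's underside.
- rack_one: A dark steel slide carrier, a flat plate 82 by 92 by 6 mm with low ribs that mark three side-by-side places, lying loose on the floor of one of the trays; only its middle place holds a chamber slide. Origin: centre of the underside, 4 mm above the bench. A chamber slide is a glass slide 76 by 26 mm with a white block of eight wells on it; the top lies 17 mm above the carrier's underside.
- rack_none: A dark steel slide carrier, a flat plate 82 by 92 by 6 mm with low ribs that mark three side-by-side places, lying loose on the floor of one of the trays; it holds no slide. Origin: centre of the underside, 4 mm above the bench.
- timer: Bench timer, fixed: a white case 70 by 70 by 30 mm high with a green display and one round grey push button on its top. To the left of the trays at some starts, to the right at others. Origin: centre of the underside, z up.
- start_top (a point): Centre of the top face of the timer's start button (moves with it): a round grey button of 28 mm diameter, pressed straight down. At rest its top is 52 mm above the bench, 10 mm above its round housing (44 mm across), whose axis is 14 mm from the case's middle, towards the side without the display.
- start (a joint): Travel of the start button, m: 0 at rest, 0.006 fully down; a spring returns it, fully down takes 5 N.
- tip_box: Bystander: closed pipette-tip box 77 by 74 by 34 mm, on the other side of the trays from the timer. Loose. Origin: centre of the underside.
- wash_bottle: Bystander: white wash bottle 68 mm across, 136 mm high to the blue cap, with a thin bent spout up to 183 mm, beyond the trays. Loose. Origin: centre of the underside.
- jar: Bystander: jar 72 mm across, 110 mm high, beyond the trays. Loose. Origin: centre of the underside.
- reagent_bottle: Bystander: small bottle 52 mm across, 100 mm high, beyond the trays. Loose. Origin: centre of the underside.
- petri_dish: Bystander: closed pale dish 92 mm across, 16 mm high, on the robot's side of the trays. Loose. Origin: centre of the underside.
- screw_cap: Bystander: black screw cap 38 mm across, 14 mm high, on the robot's side of the trays. Loose. Origin: centre of the underside.
- forceps: Bystander: steel forceps 110 mm long, 5 mm high, lying beyond the trays. Loose. Origin: centre of the underside.
Things that resemble listed ones, but are neither listed nor needed, are in the scene too. What is shaped like the rack_full but orange is not meant.

How it is judged:
By the outcome, as a careful person would: the job done as asked, in the order asked, and still so for the second after the job is handed in, with the robot touching nothing.
It also fails if it takes over 48 s, if anything falls off the work surface, if the arm or the gripper's body presses on something with over 40 N, if the wrist force passes 120 N, or if a joint passes its speed limit or range.

## Robot

A 6-joint arm with a two-finger parallel gripper is mounted at the origin on the work surface. World frame = base frame: x ahead of the robot, y to its left, z up, the work surface at z = 0. Lengths are in mm, angles in rad, forces in N, time in s.
With the tool pointing down it reaches from about 325 to 750 mm from the base axis. Payload 7.6 kg.
Tool frame: the origin (TCP) lies on the centre line of the jaws, within the pads' length; the fingertips stand ctrl.tip_reach ahead of it and the grasp point (between the pads) lies 2 mm behind it (ctrl.tip_reach is the distance from the TCP to the fingertips, in mm); z points along the fingers, y is the line along which they close (so a half turn about z gives the same grasp; the last joint's range is limited). The gripper opens to 85 mm and grips with 20 to 120 N. Pads are 22 mm wide; open, the fingers measure 114 mm over their backs; the gripper's body (76 mm by 85 mm) begins 54 mm behind the grasp point. The pads swing forward as they close: fully open they stand 13 mm farther back than shut.
Start: joints at [1.087, 0.052, 1.401, -0, 1.689, -0.07], TCP at [211.084, 480.716, 248.323] pointing down, gripper open.
Joint ranges: [-2.9, 2.9], [-0.91, 2.17], [0.12, 2.37], [-1.06, 4.2], [0.26, 2.73], [-2.93, 2.93]. Speed limits (rad/s): [2.57, 2.57, 3.01, 3.14, 3.14, 3.14].

## Interface

Orientations are given as a unit quaternion [w, x, y, z].
In Python, from station import sense, optics, ticket, ctrl gives the robot as it stands. The module is installed in compiled form; this text tells all that it offers.
- The arm moves only by the tool step_arm, never from a script. Its argument "targets" is a list of rows, each a list of 3 entries, a list of its own where there are three numbers: the finger opening in m, from 0 to 0.0854, then the shift along the tool's x, y, z in m, then the turn, a rotation vector about the tool's x, y, z in degrees. In form: [[hand, [x, y, z], [ax, ay, az]], ...]. A call has 1 to 10 rows; each row shifts and turns the commanded pose from where the row before left it, along the tool's axes as they then stand; what a row does not reach is not made up. A row lasts 1/10 s, in which the tool goes at most 50 mm and 8.59 degrees, less where a joint would pass 70% of its speed; a pose out of reach is approached as far as the arm can. A call with a gripper value outside its range is refused whole. The fingers move at their own pace and stop on an object; the grip force is fixed at half the most. Time passes only in rows, so rows that do not move let the fingers close. It gives the time, the measured TCP pose, the force, the opening and the grip force at its end, in the units of the state.
- sense(): the state, without advancing time (a new reading comes with each control period).
- optics.capture(name): name is "scene" or "top" or "wrist"; returns (picture, depth): 384x512x3 uint8, red, green, blue; 384x512 float32, mm along the optical axis (not along the pixel's ray), 0 where there is no reading.
- optics.camera_info(name): a dict with "fx", "fy", "cx", "cy" (pixels), "k1" (the pictures are not rectified: a ray, as slopes to the right and down, at radius r is drawn at 1 + k1 r^2 times it, then the intrinsics apply), "eye" and "rotation" of the camera in the world. Camera axes: x right, y up, looking along -z (the intrinsics and any distortion apply to the point x, -y, -z); pixel columns grow to the right and rows downward; lengths in mm; the calibration is good to about 2 mm. A picture is of the moment at which its call begins: read the wrist's pose just before it. camera_info takes no time and is no camera call; for the wrist camera it gives the pose at the moment of the call.
- ticket.finish_job(): hands the job in; it is judged then, once.
The state is a dict: "t": time; "q": joint angles; "qvel": joint speeds; "joint_torque": joint torques, N m; "tool_pos": TCP position; "eef_rot": TCP orientation; "ft_force": force on the tool from outside, world axes, zero at the start; "ft_torque": the same for the moment, N m; "grip_width": finger opening in mm; "grip_force": force on a finger pad.
Only numpy, scipy, OpenCV 4.12 (cv2) and the standard library are available. Lean on these libraries where they do the work, as an engineer would, in place of code of your own. Each camera call takes 0.05 s, during which the arm holds its last target. There are 200 camera calls.

## Working session

There is one attempt and no reset: what is moved stays moved. The work goes in short steps, Python scripts to look and compute and a tool call to move; the robot and the scene stay as the last step left them, time stands still between calls to the robot, and variables do not carry over. Pictures are saved under pics/ and viewed, at most 10 in all, crops included, and the job is handed in when it is done.

Besides the shell and the picture viewer there is one more tool, called by a JSON object that holds its "api" and its "payload", one argument or row to a line. step_arm: Moves the arm, as the interface text tells. Its arguments: {"type":"object","properties":{"targets":{"type":"array","items":{"type":"array"}}},"required":["targets"]}

```bash
mkdir -p pics
cat > h.py <<'E'
import numpy as np, cv2
from station import sense, optics, ticket, ctrl
def cap(n, tag):
    info=optics.camera_info(n); im,d=optics.capture(n)
    cv2.imwrite(f'pics/{tag}.png', im[:,:,::-1]); np.savez(f'pics/{tag}.npz',im=im,d=d,R=np.array(info['rotation']),eye=np.array(info['eye']),k=np.array([info[x] for x in('fx','fy','cx','cy','k1')]))
    return im,d,info
def load(tag):
    return np.load(f'pics/{tag}.npz')
def rays(z,uv):
    fx,fy,cx,cy,k1=z['k']; K=np.array([[fx,0,cx],[0,fy,cy],[0,0,1.]])
    uv=np.array(uv,float).reshape(-1,2); p=(uv-[cx,cy])/[fx,fy]; s=p.copy()
    for _ in range(20): s=p/(1+k1*(s**2).sum(1,keepdims=True))
    R=z['R'] if z['R'].shape==(3,3) else None
    return np.c_[s[:,0],-s[:,1],-np.ones(len(s))]@R.T
def onplane(z,uv,h):
    r=rays(z,uv); return z['eye']+r*((h-z['eye'][2])/r[:,2])[:,None]
def bydepth(z,uv):
    uv=np.array(uv).reshape(-1,2); r=rays(z,uv); dd=z['d'][uv[:,1].astype(int),uv[:,0].astype(int)]
    return z['eye']+r*dd[:,None]
E
python3 - <<'E'
from h import *
for n in('scene','top','wrist'):
    im,d,i=cap(n,n+'0'); print(n,{k:np.round(v,3).tolist() for k,v in i.items()},(d>0).mean())
s=sense(); print(s['tool_pos'],s['eef_rot'],s['ft_force'],ctrl.tip_reach,s['grip_width'])
a=cv2.imread('pics/scene0.png');b=cv2.imread('pics/top0.png')
E
```

```text
scene {'fx': 491.512, 'fy': 491.512, 'cx': 265.205, 'cy': 196.748, 'k1': -0.103, 'eye': [1329.884, 207.051, 921.267], 'rotation': [0.56, 0.23, 0.299, 0.738]} 0.9960835774739584
top {'fx': 358.699, 'fy': 358.699, 'cx': 257.967, 'cy': 192.573, 'k1': -0.099, 'eye': [465.016, 1.791, 1038.167], 'rotation': [-0.699, -0.03, 0.019, 0.714]} 0.9960123697916666
wrist {'fx': 287.793, 'fy': 287.793, 'cx': 254.776, 'cy': 190.395, 'k1': -0.056, 'eye': [142.821, 510.463, 374.775], 'rotation': [0.828, -0.124, -0.081, 0.541]} 0.996185302734375
[210.99380545 480.50777508 247.67377654] [-1.63199193e-04  2.05427013e-01  9.78672250e-01 -5.86172593e-04] [ 0.57351147 -0.95216496  0.14122103] 17.0 85.43505375640639
```

View pics/top0.png

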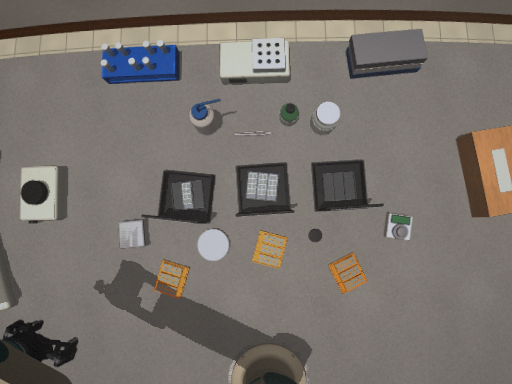

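View pics/scene0.png

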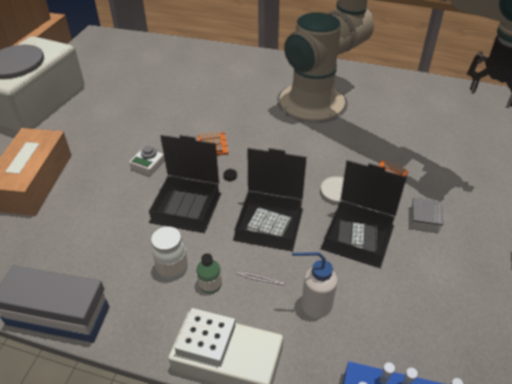

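The full carrier (three white slides) is in the middle tray, at top-view pixel (263,187). The left tray (187,195) holds one slide and the right one (340,185) none. The timer is on the right at (399,228), with its button at about (401,232).

```bash
cat >> h.py <<'E'
from scipy.spatial.transform import Rotation as Ro
_l=load
def load(tag):
    z=dict(_l(tag)); q=z['R']; z['R']=Ro.from_quat([q[1],q[2],q[3],q[0]]).as_matrix(); return z
def cloud(z):
    v,u=np.mgrid[0:384,0:512]; uv=np.c_[u.ravel(),v.ravel()]; return bydepth(z,uv).reshape(384,512,3)
E
python3 - <<'E'
from h import *
T=load('top0');S=load('scene0')
np.set_printoptions(precision=1,suppress=True)
ct,cs=cloud(T),cloud(S)
print('bench z',np.median(ct[250:300,200:330,2]),np.median(cs[60:120,180:260,2]))
# bright slides in the middle tray, both views
for z,c,b,n in((T,ct,(245,165,285,205),'top'),(S,cs,(240,200,300,245),'scene')):
    m=np.zeros((384,512),bool);m[b[1]:b[3],b[0]:b[2]]=1; m&=z['im'].min(2)>130
    print(n,'slides',m.sum(),np.median(c[m],0),np.unravel_index(m.argmax(),m.shape))
# tray+lid black masks per view -> lid points by depth
for z,c,n in((T,ct,'top'),(S,cs,'scene')):
    dark=z['im'].max(2)<50
    P=c[dark]; P=P[(P[:,2]>30)&(P[:,0]>300)&(P[:,0]<700)&(abs(P[:,1])<330)]
    if n=='scene':
        for lo,hi in((100,330),(-90,100),(-330,-90)):
            q=P[(P[:,1]>lo)&(P[:,1]<hi)&(P[:,2]>60)&(P[:,2]<190)]
            if len(q)<30: print('few',lo,len(q));continue
            q0=np.median(q,0);q=q[abs(q[:,0]-q0[0])<60]
            cen=q.mean(0);u,s,vt=np.linalg.svd(q-cen); nn=vt[2]*np.sign(vt[2][0])
            print('lid',len(q),'cen',cen,'n',np.round(nn,3),'res',s[2]/len(q)**.5,'y',q[:,1].min(),q[:,1].max(),'zmax',np.percentile(q[:,2],[50,95,99,100]),'angle',np.pi/2-np.arcsin(-nn[2]) ,'yaw',np.arctan2(nn[1],nn[0]))
    k=(dark&(c[:,:,2]>30)&(c[:,:,2]<55)).astype(np.uint8)
    nl,lab,st,ce=cv2.connectedComponentsWithStats(k)
    for i in range(1,nl):
        if st[i,4]>40:
            q=c[lab==i]; r=cv2.minAreaRect(q[:,:2].astype(np.float32)); print(n,'rim',st[i],np.array(r[0]),np.array(r[1]),r[2],'z',np.median(q[:,2]))
# timer button
for z,c,b,n in((T,ct,(380,205,420,248),'top'),(S,cs,(125,138,170,180),'scene')):
    sub=c[b[1]:b[3],b[0]:b[2]]; m=sub[:,:,2]>48.0; q=sub[m]; v,u=np.nonzero(m)
    print(n,'button',len(q),q.mean(0),q[:,:2].min(0),q[:,:2].max(0),'z',np.percentile(q[:,2],[50,90]),'px',u.mean()+b[0],v.mean()+b[1], onplane(z,[u.mean()+b[0],v.mean()+b[1]],52))
big=lambda z,b,k:cv2.resize(z['im'][b[1]:b[3],b[0]:b[2],::-1],None,fx=k,fy=k,interpolation=cv2.INTER_CUBIC)
A=big(T,(220,140,420,260),4);cv2.imwrite('pics/crop.png',A)
A=big(S,(110,120,330,260),3);cv2.imwrite('pics/crop2.png',A)
E
```

```text
bench z 0.13384668937544575 -0.6543425525645148
top slides 675 [555.3   6.2  20.4] (np.int64(172), np.int64(250))
scene slides 669 [561.2   8.9  20.7] (np.int64(209), np.int64(257))
top rim [362 165   5  40  51] [ 552.  -282.1] [111.4   3.5] 0.6863494515419006 z 36.940440281241194
top rim [159 201  50  21 112] [487.6 228.2] [139.5  42. ] 82.8309097290039 z 39.35552031150286
top rim [241 204  48   8  72] [491.2   0.3] [ 11.3 131.4] 3.8378655910491943 z 39.71338184257064
lid 2010 cen [470.4 234.2 119.2] n [ 1.  -0.1 -0. ] res 1.5799075951118784 y 166.34781803970336 301.87227325370446 zmax [120.  168.8 175.9 181. ] angle 1.5538263763677098 yaw -0.12373121992109531
lid 1985 cen [482.4   2.6 118.8] n [1.  0.  0.1] res 1.7622678651071837 y -65.01480951382803 69.54951678711146 zmax [119.5 168.2 175.2 180.5] angle 1.6243300933508416 yaw 0.04718504338663346
lid 1727 cen [ 490.6 -216.   118.9] n [ 1.  0. -0.] res 1.6922823105684317 y -285.18935998661794 -148.2564256209156 zmax [119.8 169.1 176.4 181.2] angle 1.562543991650671 yaw 0.04606540411860332
scene rim [151 172  67  52 666] [ 554.6 -213.3] [139.3 140.2] 1.991363763809204 z 38.48957056821604
scene rim [236 186  66  56 655] [550.    6.4] [140.5 138.1] 2.871852397918701 z 38.9522403940166
scene rim [325 196  71  63 703] [533.7 225.8] [138.4 137.4] 83.46104431152344 z 38.51372371454988
top button 90 [ 425.6 -336.5  154.5] [ 405.1 -391.3] [488.9   1.8] z [ 52.2 260.7] px 400.9555555555556 229.3 [[ 423.7 -376.2   52. ]]
scene button 289 [ 510.8 -278.4  137.2] [ 407.7 -387.5] [1329.9  207.1] z [117.9 164.1] px 162.38062283737025 151.63667820069205 [[ 421.9 -331.4   52. ]]
```

View pics/crop.png

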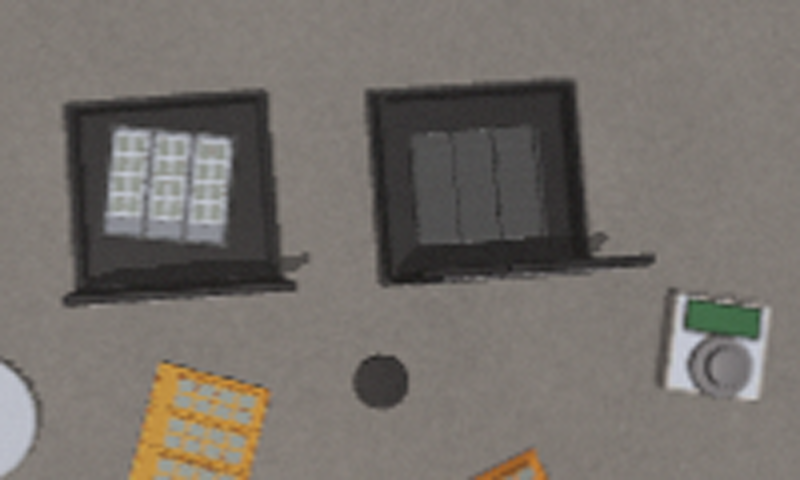

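View pics/crop2.png

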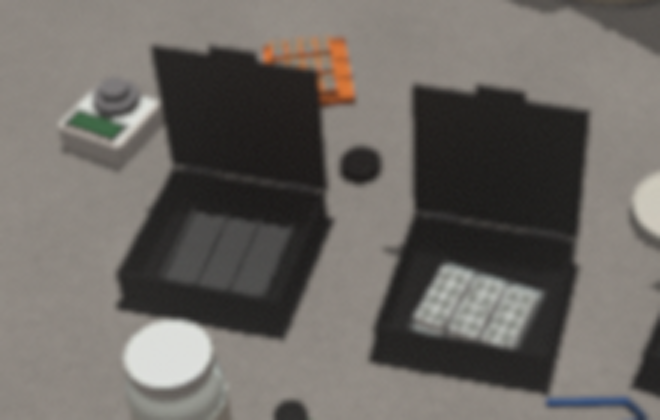

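The crops confirm it: the middle tray has the full carrier, and the button top is at about top pixel (401,231) and scene pixel (149,149). In both views the middle tray's centre is at about (551,5), yawed 0.048 rad, with its lid at 1.62 rad and its top near z 175–180. Moving now: I'll align the tool with the tray, close the fingers and go behind the middle lid.

{"api": "step_arm", "payload": {
  "targets": [
    [0,[0,0,0],[0,0,-6.6]],
    [0,[0,0,0],[0,0,-6.6]],
    [0,[0,0,0],[0,0,-6.6]],
    [0,[0,0,0],[0,0,-6.6]],
    [0,[-0.017,-0.041,0],[0,0,0]],
    [0,[-0.017,-0.041,0],[0,0,0]],
    [0,[-0.017,-0.041,0],[0,0,0]],
    [0,[-0.017,-0.041,0],[0,0,0]],
    [0,[-0.017,-0.041,0],[0,0,0]],
    [0,[-0.017,-0.041,0],[0,0,0]]
  ]
}}

```text
t: 1.15
tool_pos: [324.8, 238.1, 248.1]
eef_rot: [0.0, -0.024, 1.0, 0.0]
ft_force: [1.7, 0.2, 0.0]
grip_width: -0.0
grip_force: 0.0
```

{"api": "step_arm", "payload": {
  "targets": [
    [0,[-0.017,-0.041,0],[0,0,0]],
    [0,[-0.017,-0.041,0],[0,0,0]],
    [0,[-0.017,-0.041,0],[0,0,0]],
    [0,[-0.017,-0.041,0],[0,0,0]],
    [0,[-0.017,-0.041,0],[0,0,0]],
    [0,[-0.017,-0.041,0],[0,0,0]],
    [0,[0,0,0],[0,0,0]],
    [0,[0,0,0],[0,0,0]]
  ]
}}

```text
t: 1.95
tool_pos: [437.9, -1.8, 247.8]
eef_rot: [-0.001, -0.022, 1.0, 0.0]
ft_force: [-0.2, 0.1, -0.7]
grip_width: 0.3
grip_force: 0.0
```

Run:
```python
from h import *
np.set_printoptions(precision=2,suppress=True)
s=sense(); q=s['eef_rot']; print(s['t'],s['tool_pos'],Ro.from_quat([q[1],q[2],q[3],q[0]]).as_matrix(),s['ft_force'],ctrl.tip_reach,s['grip_width'])
T=load('top0');S=load('scene0');ct=cloud(T);cs=cloud(S)
rr=[]
for z,c,b in((T,ct,(380,205,420,248)),(S,cs,(130,140,166,165))):
    sub=c[b[1]:b[3],b[0]:b[2]]; m=(sub[:,:,2]>47)&(sub[:,:,2]<58)&(sub[:,:,1]<-340)&(sub[:,:,0]<450);v,u=np.nonzero(m)
    p=[u.mean()+b[0],v.mean()+b[1]];q=sub[m];print(len(q),q.mean(0),np.ptp(q,axis=0),p,onplane(z,p,52)); rr.append((z['eye'],rays(z,p)[0]))
(e1,r1),(e2,r2)=rr; A=np.c_[r1,-r2];t=np.linalg.lstsq(A,e2-e1,rcond=None)[0];print('tri',e1+r1*t[0],e2+r2*t[1])
```

```text
1.95 [437.9   -1.8  247.84] [[-1.   -0.04 -0.  ]
 [-0.04  1.    0.  ]
 [ 0.    0.   -1.  ]] [-0.2   0.09 -0.68] 17.0 0.33129465093154037
81 [ 418.77 -377.45   51.71] [27.61 28.27  8.93] [np.float64(401.41975308641975), np.float64(231.06172839506172)] [[ 418.78 -377.33   52.  ]]
52 [ 422.74 -375.57   50.68] [26.92 24.54  7.7 ] [np.float64(147.6346153846154), np.float64(149.40384615384616)] [[ 424.14 -374.68   52.  ]]
tri [ 418.53 -379.36   46.71] [ 418.27 -378.45   46.37]
```

{"api": "step_arm", "payload": {
  "targets": [
    [0,[0,0,0.04],[0,0,0]],
    [0,[0,0,0.04],[0,0,0]],
    [0,[-0.01,0,0],[0,0,0]],
    [0,[-0.01,0,0],[0,0,0]],
    [0,[-0.01,0,0],[0,0,0]],
    [0,[-0.01,0,0],[0,0,0]],
    [0,[0,0,0],[0,0,0]]
  ]
}}

```text
t: 2.65
tool_pos: [479.8, 0.8, 169.8]
eef_rot: [0.001, -0.024, 1.0, -0.0]
ft_force: [-0.5, 0.5, -0.4]
grip_width: 0.0
grip_force: 0.0
```

Run:
```python
from h import *
cap('scene','scene1'); S=load('scene1'); cv2.imwrite('pics/c3.png',cv2.resize(S['im'][60:260,180:440,::-1],None,fx=3,fy=3,interpolation=cv2.INTER_CUBIC))
```

```text
(no output)
```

View pics/c3.png

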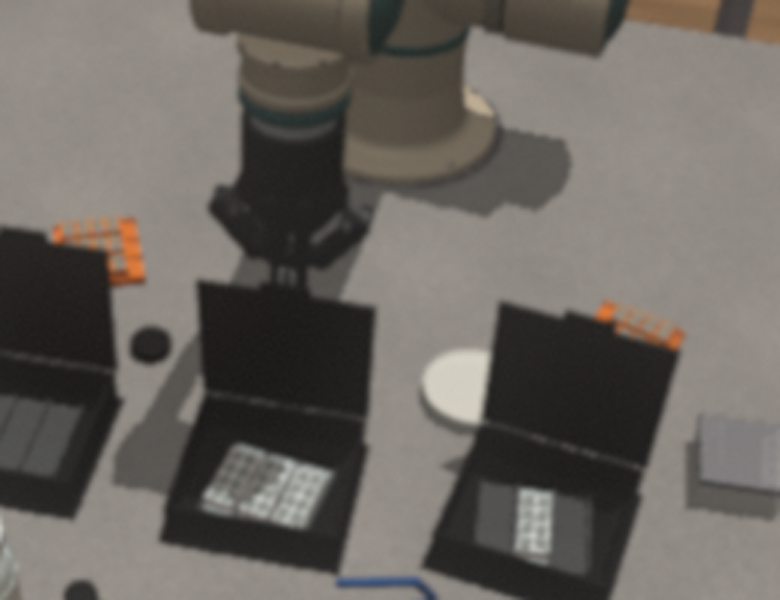

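The fingers are behind the middle lid at its tab (crop 290,270), and the other lids are untouched. Following the lid arc now.

{"api": "step_arm", "payload": {
  "targets": [
    [0,[-0.009,0,0.002],[0,0,0]],
    [0,[-0.009,0,0.002],[0,0,0]],
    [0,[-0.014,0,0.005],[0,0,0]],
    [0,[-0.013,0,0.005],[0,0,0]],
    [0,[-0.012,0,0.008],[0,0,0]],
    [0,[-0.012,0,0.008],[0,0,0]],
    [0,[0,0,0],[0,0,0]]
  ]
}}

```text
t: 3.4
tool_pos: [547.3, 4.0, 136.6]
eef_rot: [-0.001, -0.023, 1.0, 0.0]
ft_force: [-0.1, 0.4, -0.9]
grip_width: 0.1
grip_force: 0.0
```

Run:
```python
from h import *
cap('scene','scene2'); S=load('scene2'); cv2.imwrite('pics/c4.png',cv2.resize(S['im'][60:260,180:440,::-1],None,fx=3,fy=3,interpolation=cv2.INTER_CUBIC))
```

```text
(no output)
```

View pics/c4.png

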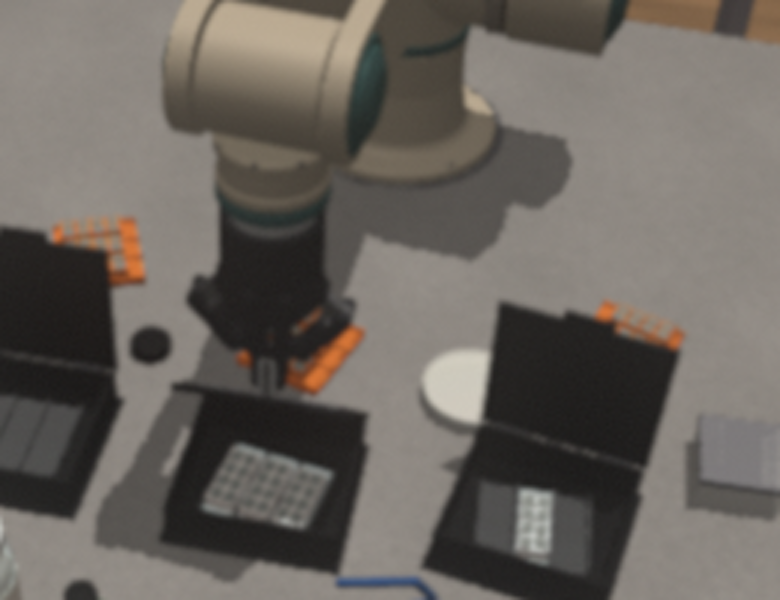

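The lid is swinging down in front of the fingers, at roughly 45°, with its edge at crop (270,400). Continuing the arc.

{"api": "step_arm", "payload": {
  "targets": [
    [0,[-0.01,0,0.009],[0,0,0]],
    [0,[-0.01,0,0.009],[0,0,0]],
    [0,[-0.006,0,0.013],[0,0,0]],
    [0,[-0.006,0,0.013],[0,0,0]],
    [0,[-0.003,0,0.013],[0,0,0]],
    [0,[-0.002,0,0.01],[0,0,0]],
    [0,[0,0,0],[0,0,0]]
  ]
}}

```text
t: 4.15
tool_pos: [582.7, 5.8, 69.0]
eef_rot: [-0.002, -0.024, 1.0, 0.0]
ft_force: [-0.4, 0.2, 0.6]
grip_width: -0.1
grip_force: 0.0
```

{"api": "step_arm", "payload": {
  "targets": [
    [0,[0,0,0.003],[0,0,0]],
    [0,[0,0,0.002],[0,0,0]],
    [0,[0,0,0],[0,0,0]]
  ]
}}

```text
t: 4.45
tool_pos: [583.8, 5.7, 66.5]
eef_rot: [0.0, -0.023, 1.0, 0.0]
ft_force: [0.6, 0.2, 0.2]
grip_width: 0.4
grip_force: 0.0
```

{"api": "step_arm", "payload": {
  "targets": [
    [0,[0,0,0.001],[0,0,0]],
    [0,[0,0,0.001],[0,0,0]],
    [0,[0,0,0.001],[0,0,0]],
    [0,[0,0,0],[0,0,0]]
  ]
}}

```text
t: 4.85
tool_pos: [584.1, 5.7, 64.0]
eef_rot: [0.0, -0.024, 1.0, 0.0]
ft_force: [-1.3, -0.2, 5.0]
grip_width: -0.2
grip_force: 2.3
```

{"api": "step_arm", "payload": {
  "targets": [
    [0,[0,0,0.001],[0,0,0]],
    [0,[0,0,0.001],[0,0,0]],
    [0,[0,0,0],[0,0,0]]
  ]
}}

```text
t: 5.15
tool_pos: [584.2, 5.7, 63.8]
eef_rot: [0.001, -0.024, 1.0, -0.0]
ft_force: [-8.0, -0.5, 16.3]
grip_width: -0.3
grip_force: 7.9
```

The force rises to 16 N with the fingertip at z = 46.8, so the lid is closed (its top should be at 47). Lifting and going over the timer.

{"api": "step_arm", "payload": {
  "targets": [
    [0,[0,0,-0.01],[0,0,0]],
    [0,[0,0,-0.035],[0,0,0]],
    [0,[0,0,-0.045],[0,0,0]],
    [0,[0,0,-0.045],[0,0,0]],
    [0,[0,0,-0.045],[0,0,0]],
    [0,[0,0,0],[0,0,0]]
  ]
}}

```text
t: 5.75
tool_pos: [585.9, 5.6, 249.6]
eef_rot: [0.007, -0.023, 1.0, -0.0]
ft_force: [0.1, 0.1, 0.4]
grip_width: -0.0
grip_force: 0.0
```

{"api": "step_arm", "payload": {
  "targets": [
    [0,[0.018,-0.037,0],[0,0,0]],
    [0,[0.018,-0.037,0],[0,0,0]],
    [0,[0.018,-0.037,0],[0,0,0]],
    [0,[0.018,-0.037,0],[0,0,0]],
    [0,[0.018,-0.037,0],[0,0,0]],
    [0,[0.018,-0.037,0],[0,0,0]],
    [0,[0.018,-0.037,0],[0,0,0]],
    [0,[0.018,-0.037,0],[0,0,0]],
    [0,[0.018,-0.037,0],[0,0,0]],
    [0,[0.018,-0.037,0],[0,0,0]]
  ]
}}

```text
t: 6.75
tool_pos: [420.4, -373.7, 240.7]
eef_rot: [-0.0, -0.023, 1.0, 0.0]
ft_force: [0.2, 0.7, 0.6]
grip_width: 0.0
grip_force: 0.0
```

Run:
```python
from h import *
np.set_printoptions(precision=2,suppress=True)
s=sense(); print(s['t'],s['tool_pos'],s['q'])
cap('wrist','w1');cap('scene','scene3');cap('top','top3')
W=load('w1');S=load('scene3');c=cloud(W);T=load('top3');ct=cloud(T);cs=cloud(S)
m=(abs(c[:,:,0]-420)<30)&(abs(c[:,:,1]+377)<30)&(c[:,:,2]>48)&(c[:,:,2]<58)
v,u=np.nonzero(m);print('wrist button',m.sum(),c[m].mean(0),np.ptp(c[m],axis=0),u.mean(),v.mean(),onplane(W,[u.mean(),v.mean()],52))
for n,k in(('top',ct),('scene',cs)):
    for lo,hi,x0,x1 in((-60,70,495,550),(-60,70,550,612)):
        g=(k[:,:,0]>x0)&(k[:,:,0]<x1)&(k[:,:,1]>lo)&(k[:,:,1]<hi)&(k[:,:,2]<100); print(n,x0,g.sum(),np.median(k[g][:,2]))
A=cv2.resize(S['im'][100:280,110:440,::-1],(800,436));cv2.imwrite('pics/c5.png',A); cv2.imwrite('pics/c6.png',W['im'][:,:,::-1])
```

```text
6.75 [ 420.36 -373.7   240.68] [-0.79  0.16  1.3   0.    1.68 -2.41]
wrist button 467 [ 417.6  -377.88   53.33] [27.23 27.16  7.49] 250.79443254817988 169.24411134903642 [[ 417.87 -377.88   52.  ]]
top 495 922 47.94156509801013
top 550 1036 47.74225954819872
scene 495 840 48.191156754789006
scene 550 1085 48.01997266559363
```

View pics/c5.png

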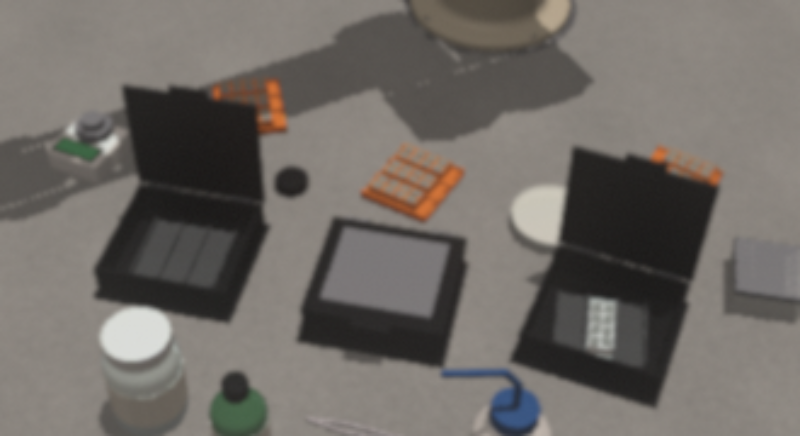

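View pics/c6.png

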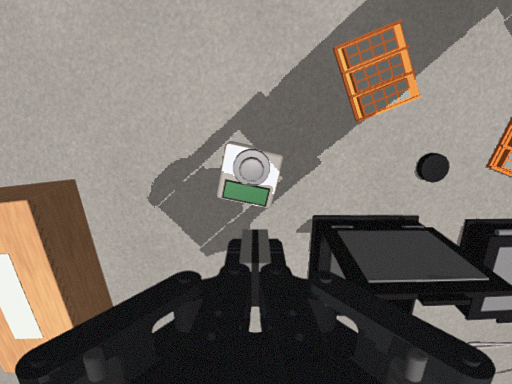

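The middle lid is closed flat: z is 48 at both its hinge and front ends, in both views. The outer lids are still open. The wrist view puts the button at pixel (251,169), i.e. (418,-378) with its top near 52–53, matching the top view. Now pressing it.

{"api": "step_arm", "payload": {
  "targets": [
    [0,[0.002,-0.004,0.03],[0,0,0]],
    [0,[0,0,0.04],[0,0,0]],
    [0,[0,0,0.04],[0,0,0]],
    [0,[0,0,0.04],[0,0,0]],
    [0,[0,0,0],[0,0,0]],
    [0,[0,0,0],[0,0,0]]
  ]
}}

```text
t: 7.5
tool_pos: [420.0, -375.8, 91.8]
eef_rot: [-0.0, -0.024, 1.0, 0.0]
ft_force: [-0.6, -0.4, 0.7]
grip_width: 0.1
grip_force: 0.0
```

{"api": "step_arm", "payload": {
  "targets": [
    [0,[0.002,-0.002,0.01],[0,0,0]],
    [0,[0,0,0.008],[0,0,0]],
    [0,[0,0,0.005],[0,0,0]],
    [0,[0,0,0.002],[0,0,0]],
    [0,[0,0,0.002],[0,0,0]],
    [0,[0,0,0],[0,0,0]]
  ]
}}

```text
t: 8.1
tool_pos: [417.8, -378.7, 64.7]
eef_rot: [0.0, -0.023, 1.0, -0.0]
ft_force: [-1.2, 0.9, 3.5]
grip_width: 0.0
grip_force: 1.9
```

{"api": "step_arm", "payload": {
  "targets": [
    [0,[0,0,0.001],[0,0,0]],
    [0,[0,0,0.001],[0,0,0]],
    [0,[0,0,0],[0,0,0]]
  ]
}}

```text
t: 8.4
tool_pos: [417.8, -378.7, 63.0]
eef_rot: [0.0, -0.023, 1.0, -0.0]
ft_force: [-2.2, 1.4, 7.1]
grip_width: -0.1
grip_force: 3.6
```

{"api": "step_arm", "payload": {
  "targets": [
    [0,[0,0,0.001],[0,0,0]],
    [0,[0,0,0.001],[0,0,0]],
    [0,[0,0,0],[0,0,0]],
    [0,[0,0,0],[0,0,0]]
  ]
}}

```text
t: 8.8
tool_pos: [417.9, -378.8, 62.8]
eef_rot: [0.0, -0.024, 1.0, -0.0]
ft_force: [-7.2, 6.2, 19.6]
grip_width: 0.2
grip_force: 9.2
```

The button is at its stop: 19.6 N with no further travel, tip at 45.8. Releasing and retreating.

{"api": "step_arm", "payload": {
  "targets": [
    [0,[0,0,-0.005],[0,0,0]],
    [0,[0,0,-0.02],[0,0,0]],
    [0,[0,0,-0.04],[0,0,0]],
    [0,[0,0,-0.045],[0,0,0]],
    [0,[0,0,-0.045],[0,0,0]],
    [0,[0,0,0],[0,0,0]],
    [0,[0,0,0],[0,0,0]],
    [0,[0,0,0],[0,0,0]]
  ]
}}

```text
t: 9.6
tool_pos: [417.2, -378.0, 213.2]
eef_rot: [-0.001, -0.023, 1.0, 0.001]
ft_force: [-0.8, -0.9, -0.8]
grip_width: -0.0
grip_force: 0.0
```

Run:
```python
from h import *
cap('scene','scene4');S=load('scene4');k=cloud(S);k0=cloud(load('scene3'))
for x0,x1 in((495,550),(550,612)):
    g=(k[:,:,0]>x0)&(k[:,:,0]<x1)&(k[:,:,1]>-60)&(k[:,:,1]<70)&(k[:,:,2]<100); print(x0,np.median(k[g][:,2]))
s=sense();print(s['t'],s['tool_pos'],s['ft_force'])
# objects unchanged between start and now, away from the arm
d=cv2.absdiff(load('scene0')['d'],S['d'])>15; d=cv2.morphologyEx(d.astype(np.uint8),cv2.MORPH_OPEN,np.ones((3,3)))
n,l,st,c=cv2.connectedComponentsWithStats(d);print([x.tolist() for x in st[1:] if x[4]>25])
print(ticket.finish_job())
```

```text
495 48.0884068489043
550 47.89816070936945
9.65 [ 417.17219453 -378.01603649  213.01162732] [-0.06889628  0.14953641 -0.00052068]
[[94, 0, 113, 106, 4639], [315, 0, 62, 98, 4416], [450, 0, 62, 94, 2660], [284, 20, 29, 52, 995], [506, 97, 6, 11, 46], [248, 148, 59, 50, 2431], [238, 194, 62, 43, 1959]]
the job is handed in; nothing more can be done
None
```

I closed the lid of the middle tray (the one with three slides) fully, then pressed the timer button down to its stop; the other two lids are still open, nothing else appears to have moved, and the job was handed in at 9.65 s.

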